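# Close a pump unit's service cover and hold it on its seal

### The job

The service cover on top of the bench pump unit stands ajar and its winged quarter-turn stud is crosswise. Turn the stud until its wing lies in line with the two white marks on the cover (only then does its cross pin fit through the slot in the frame), and push the cover down against its springy seal until it sits flush on the frame all round. Finish while still holding it pressed home with the wing in line, because I will then put in the corner screws from the dish; leave the other things on the bench where they are.

Things in the scene. Friction and masses are not known exactly. Their poses are not given: they have to be found in the camera images.
- pump_unit: White peristaltic pump unit, fixed to the bench: housing 240 (x) by 260 (y) by 100 mm high, charcoal cover on top, black pump head 46 mm out on its far (+x) face. Origin: centre of its underside; z up, x away from the robot (yaw up to 20 degrees either way). The frame that the cover rests on is its upper rim, 100 mm above the bench
- cover (a joint): Angle of the charcoal cover, rad: 0 = flush on the frame, growing as its near edge rises. It stays where it is left (friction hinges, 3 N at the near edge). Stud out of line: its pin stops the cover at about 0.053 (near edge 11 mm proud). Below 0.024 the seal pushes back: 13 N on the stud or 11 N at the near edge brings it home at 0; let go, it springs up to 0.02
- stud (a joint): Angle of the quarter-turn stud about its axis (square to the cover), rad, growing counter-clockwise from above. 0 and 3.14 = wing in line with the two white marks, which lie on the line from hinge to near edge; 1.57 = crosswise. Turns from -0.7 to 3.85 with light friction (0.03 N m), stays where left; the pin fits its slot within about 0.2 of either line
- wing (a point): Centre of the stud's red wing head: a bar 44 mm long, 10 thick, 26 high, white line along its top; turns with the stud, tips with the cover. x axis along the bar, z along the stud's axis. 17 mm above the cover's upper face, on its centre line, 178 mm from the hinge line, 38 mm from the near edge. Under the wing a steel washer 30 mm across, 4 mm thick
- cover_edge (a point): Middle of the cover's near edge, on its upper face; tips with the cover. The cover: 216 mm from hinge line to near edge, 240 wide, 5 thick, 0.25 kg, bare to both sides of the stud. x axis from near edge to hinge, z square to it. Hinge line: along the unit's y axis at unit x = +100, z = 100 mm, level with the cover's underside. Flush, this point is 105 mm above the bench
- tube_rack: White rack with ten blue-capped sample tubes, 90 by 200 by 115 mm high, a bystander on the right. Origin under its centre
- beaker: Glass beaker, 66 mm across, 85 mm high, a bystander on the right. Origin under its centre
- flask: Volumetric flask, 64 mm across, 168 mm high, blue stopper, a bystander on the right. Origin under its centre
- screw_dish: Round steel dish with two screws, 84 mm across, 14 mm high, a bystander on the left. Origin under its centre
- screwdriver: Screwdriver with red handle, 190 mm long, lying on the bench, a bystander on the left
- wash_bottle: White wash bottle with red cap and bent spout, 68 mm across, 207 mm high, a bystander on the left. Origin under its centre

How it is judged:
On the way, in this order (a step that is already met when the one before it is completed fails the run):
1. the stud's wing is turned in line with the white marks while the cover is still proud of its frame ((value of joint stud between -0.2 and 0.2 rad or value of joint stud between 2.94 and 3.34 rad) and value of joint cover above 0.01 rad), for 0.2 s.
2. the cover is pressed home on its frame, the wing still in line ((value of joint stud between -0.2 and 0.2 rad or value of joint stud between 2.94 and 3.34 rad) and value of joint cover below 0.01 rad), for 0.3 s.
At the end, for the whole second after the job is handed in: The cover is held by the robot (pushing with more than 3 N) within 0.010 rad of flush, i.e. its near edge within 2 mm of the frame; the wing is within 0.2 rad (11 degrees) of the line of the white marks; every bystander is within 30 mm of its first place (all of step 2 and contact force between any of the fingers, the arm and cover above 3 N and distance of each of tube_rack, beaker, screw_dish, screwdriver, wash_bottle, flask from where it was at the start of the episode below 0.03 m); the arm keeps its last pose, push and grip.
It fails at once if a bystander on the bench is pushed away (30 mm) or knocked over (distance of any of tube_rack, beaker, screw_dish, screwdriver, wash_bottle, flask from where it was at the start of the episode above 0.03 m or angle between any of tube_rack, beaker, flask, wash_bottle, screw_dish's own z axis and vertical above 0.5 rad).
It also fails if it takes over 45 s, if anything falls off the work surface, if the arm or the gripper's body presses on something with over 40 N, if the wrist force passes 120 N, or if a joint passes its speed limit or range.

### The arm

A 6-joint arm with a two-finger parallel gripper is mounted at the origin on the work surface. World frame = base frame: x ahead of the robot, y to its left, z up, the work surface at z = 0. Lengths are in m, angles in rad, forces in N, time in s.
With the tool pointing down it reaches from about 0.25 to 0.8 m from the base axis. Payload 8.5 kg.
Tool frame: the origin (TCP) lies midway between the tips of the shut fingers; the grasp point (between the pads) lies 19 mm behind it; z points along the fingers, y is the direction in which the jaws open and shut (so a half turn about z gives the same grasp; the last joint's range is limited). The gripper opens to 85 mm and grips with 20 to 120 N. Pads are 22 mm wide; open, the fingers measure 114 mm over their backs; the gripper's body (76 mm by 85 mm) begins 54 mm behind the grasp point. The pads swing forward as they close: fully open they stand 13 mm farther back than shut.
Start: joints at [-1.272, 0.238, -0.013, 1.319, 0, 1.571], TCP at [0.155, -0.502, 0.231] pointing down, gripper open.
Joint ranges: [-2.66, 2.66], [-1.03, 1.9], [-1.14, 1.46], [-1.82, 2.27], [-1.45, 1.34], [-3.14, 3.14]. Speed limits (rad/s): [2.22, 2.22, 2.79, 3.14, 3.14, 3.14].

### API

Orientations are given as a unit quaternion [x, y, z, w].
In Python, from rig import manip gives the robot as it stands.
- The arm moves only by the tool move_arm, never from a script. Its argument "deltas" is a list of rows, each an object with "claw": the closure, from 0 (fully open) to 1 (shut); "offset": the shift along the tool's x, y, z each as a share of 20 cm, from -1 to 1, a list of three; "dr": the turn, a rotation vector about the tool's x, y, z each as a share of 360 degrees, from -1 to 1, a list of three. In form: [{"claw": claw, "offset": [dx, dy, dz], "dr": [rx, ry, rz]}, ...]. A call has 1 to 12 rows; each row is the pose to reach, as a shift and turn from the pose commanded when the call began, along the tool's axes at that moment, turning the shorter way round; what a row does not reach only later rows make up. A row lasts 1/8 s, in which the tool goes at most 62.5 mm and 10.7 degrees, less where a joint would pass 70% of its speed; a pose out of reach is approached as far as the arm can. A call with a number of a shift or a turn outside -1 to 1 is refused whole. A call with a gripper value outside its range is refused whole. The fingers move at their own pace and stop on an object; "squeeze" is the grip in N (left out, the last holds). Time passes only in rows, so rows that repeat a pose let the fingers close. It gives the time, the measured TCP pose, the force and the opening at its end, in the units of the state.
- manip.sense(): the state, without advancing time (a new reading comes with each control period).
- manip.camera(name): name is "side" or "top"; returns a dict with "img" (420x560x3 uint8, red, green, blue), "mtx" (3x3 intrinsics, pixels), "origin" and "orientation" of the camera in the world. Camera axes: x right, y down, z forward; pixel columns grow to the right and rows downward; lengths in m; the calibration is good to about 2 mm. A picture is of the moment at which its call begins. There is no depth.
- manip.sign_off(): hands the job in, once; it reports no verdict.
The state is a dict: "t": time; "qpos": joint angles; "qvel": joint speeds; "effort": joint torques, N m; "ee_pos": TCP position; "orientation": TCP orientation; "ft_force": force on the tool from outside, world axes, zero at the start; "wrist_torque": the same for the moment, N m; "grip_width": opening from 0.0 (shut) to 1.0 (fully open).
Only numpy, scipy, OpenCV 4.12 (cv2) and the standard library are available. Lean on these libraries where they do the work, as an engineer would, in place of code of your own. Each camera call takes 0.05 s, during which the arm holds its last target. There are 200 camera calls.

## Working session

There is one attempt and no reset: what is moved stays moved. The work goes in short steps, Python scripts to look and compute and a tool call to move; the robot and the scene stay as the last step left them, time stands still between calls to the robot, and variables do not carry over. Pictures are saved under pics/ and viewed, about 8 in all and at most 12, crops included, and the job is handed in when it is done.

Besides the shell and the picture viewer there is one more tool, called after "Call:" by a JSON object that holds its "api" and its "payload", one argument or row to a line. move_arm: Moves the arm, as the interface text tells. Its arguments: {"type":"object","properties":{"deltas":{"type":"array"},"squeeze":{"type":"number"}},"required":["deltas"]}

```bash
mkdir -p pics; ls; python3 - <<'E'
from rig import manip
import cv2,numpy as np
for n in("side","top"):
    c=manip.camera(n); cv2.imwrite(f"pics/{n}0.png",c["img"][:,:,::-1])
    print(n,np.array(c["mtx"]).tolist(),c["origin"],c["orientation"])
print(manip.sense())
E
```

```text
pics
side [[541.8117658165903, 0.0, 285.7186572427442], [0.0, 541.8117658165903, 206.23591816733028], [0.0, 0.0, 1.0]] [ 0.40017345 -1.25628358  1.17790467] [ 0.90686384 -0.04599661  0.02724662 -0.41801903]
top [[414.10707306378185, 0.0, 280.33262955677407], [0.0, 414.10707306378185, 207.4520291026049], [0.0, 0.0, 1.0]] [0.34345879 0.00269225 1.15188294] [-0.69839351  0.709299   -0.07313391  0.0615862 ]
{'t': 0.1, 'qpos': array([-1.27195352e+00,  2.38711433e-01, -1.41733175e-02,  1.31919709e+00,
       -3.91283332e-06,  1.57081267e+00]), 'qvel': array([ 5.49696198e-04, -2.01525192e-03,  1.33943047e-03,  9.26220823e-04,
       -8.28491524e-05, -8.36448204e-04]), 'effort': array([-2.36861724e-04, -5.39720893e+01,  3.46998096e+01,  1.33676460e-02,
        5.05590577e-06,  6.86616204e-06]), 'ee_pos': array([ 0.15445607, -0.50137287,  0.23074551]), 'orientation': array([ 9.88858389e-01,  1.48857898e-01, -9.76244393e-05, -6.35302720e-04]), 'ft_force': array([ 0.03747704, -0.66188841,  0.25927379]), 'wrist_torque': array([-0.01245581, -0.01677035,  0.00500895]), 'grip_width': 0.9976769249701413}
```

View pics/top0.png

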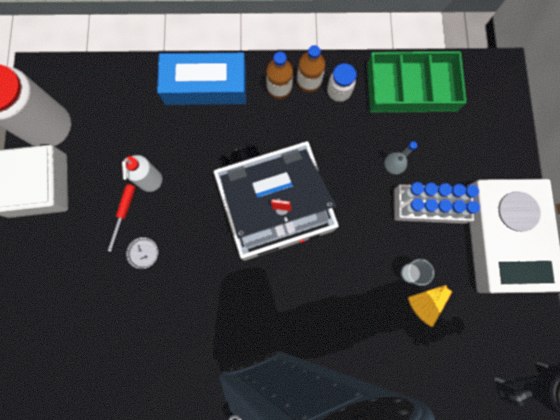

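View pics/side0.png

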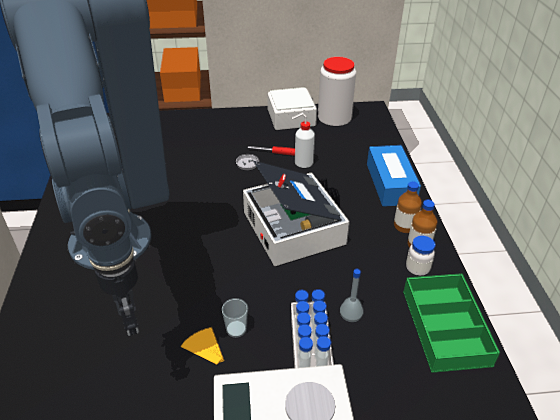

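The top view shows the pump around (275,200) with the cover clearly open and the red wing at about (281,206). In the side view the wing is at about (281,181). I'll enlarge both.

```bash
python3 - <<'E'
import cv2,numpy as np
a=cv2.imread("pics/top0.png")[135:265,205:345]; b=cv2.imread("pics/side0.png")[160:270,235:355]
a=cv2.resize(a,None,fx=4,fy=4,interpolation=3);b=cv2.resize(b,None,fx=6,fy=6,interpolation=3)
cv2.imwrite("pics/ct.png",a);cv2.imwrite("pics/cs.png",b[:600])
E
```

```text
(no output)
```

View pics/ct.png

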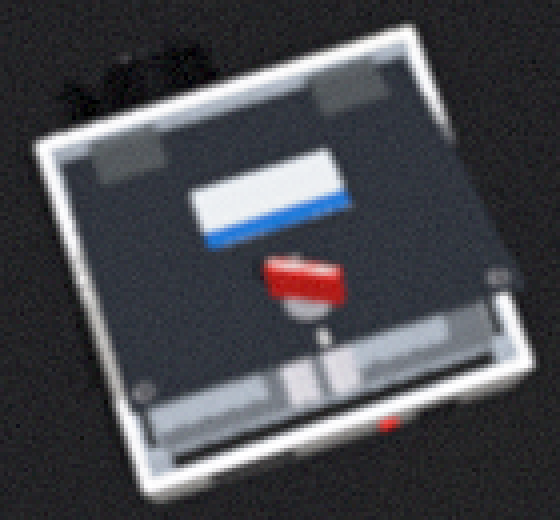

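View pics/cs.png

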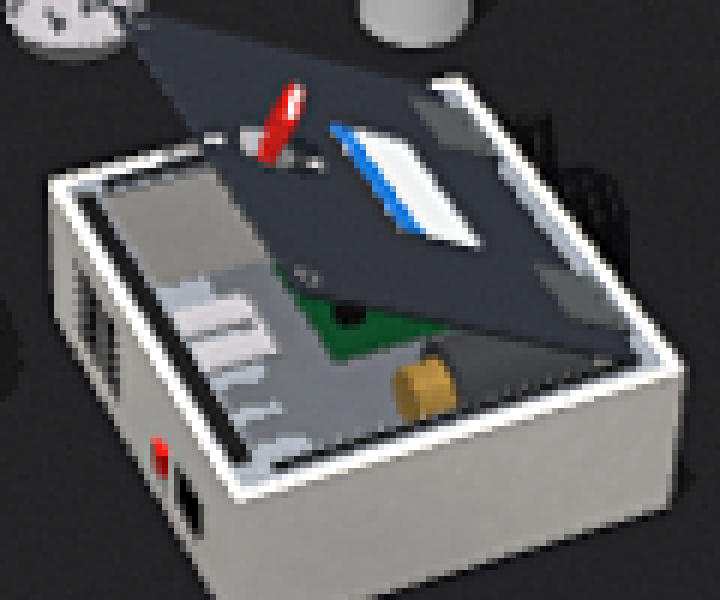

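The top crop shows the frame corners at (38,143), (412,28), (532,365) and (146,492), the cover's near corners at about (522,290) and (132,408), and the wing's top line from (266,260) to (344,269). The side crop shows rim corners (238,497), (686,368) and (50,180), and cover corners (300,290) and (128,10). Next I fit a model to these.

```bash
cat > geo.py <<'E'
import numpy as np
from scipy.spatial.transform import Rotation as R
from scipy.optimize import least_squares
def proj(c,P):
    p=R.from_quat(c["orientation"]).inv().apply(np.atleast_2d(P)-c["origin"])@np.array(c["mtx"]).T
    return p[:,:2]/p[:,2:]
def frames(v):
    """unit x,y,yaw, cover, stud -> unit R,t; cover R, hinge; wing R, centre"""
    x,y,w,a,s=v
    Ru=R.from_euler('z',w); t=np.array([x,y,0])
    Rc=Ru*R.from_euler('y',a)      # near edge (-x) rises with +y rotation
    h=t+Ru.apply([.1,0,.1]); Rw=Rc*R.from_euler('z',s)
    return Ru,t,Rc,h,Rw,h+Rc.apply([-.178,0,.022])
def rim(v):
    Ru,t,*_=frames(v); return t+Ru.apply([[.12,.13,.1],[.12,-.13,.1],[-.12,-.13,.1],[-.12,.13,.1]])
def cov(v):
    _,_,Rc,h,_,_=frames(v); return h+Rc.apply([[-.216,-.12,.005],[-.216,.12,.005]])
def wtop(v):
    *_,Rw,c=frames(v); return c+Rw.apply([[.022,0,.013],[-.022,0,.013]])
E
python3 - <<'E'
from geo import *
from rig import manip
T,S=manip.camera("top"),manip.camera("side")
t=lambda l:(np.array(l)+.5)/4-.5+[205,135]
s=lambda l:(np.array(l)+.5)/6-.5+[235,160]
tr=t([(38,143),(412,28),(532,365),(146,492)]);tc=t([(522,290),(132,408)]);tw=t([(266,260),(344,269)])
sr=s([(686,368),(238,497),(50,180)]);sc=s([(300,290),(128,10)])
def f(v):
    return np.concatenate([(proj(T,rim(v))-tr).ravel(),(proj(T,cov(v))-tc).ravel(),(proj(T,wtop(v))-tw).ravel(),
     (proj(S,rim(v)[[1,2,3]])-sr).ravel(),(proj(S,cov(v))-sc).ravel()])
for a in(1.,1.57,2.2):
    r=least_squares(f,[.37,.0,.3,.3,a],loss='soft_l1');print(r.cost,r.x.round(4));
print(f(r.x).reshape(-1,2).round(1).tolist())
v=r.x;Ru,tt,Rc,h,Rw,c=frames(v);print(c,Rc.as_matrix().round(3).tolist())
E
```

```text
6.877825651142103 [ 0.5725 -0.0034  0.2972  0.5311  1.0292]
6.877825651059891 [ 0.5725 -0.0034  0.2972  0.5311  1.0292]
6.877825651025896 [ 0.5725 -0.0034  0.2972  0.5311  1.0292]
[[-0.0, -0.4], [0.1, -0.2], [0.0, 0.2], [-0.3, -0.3], [0.7, -1.7], [-1.2, 0.5], [-0.1, 0.4], [-1.3, 0.2], [0.1, 1.5], [-0.1, 1.8], [0.2, 1.3], [0.3, 0.5], [-1.9, -0.5]]
[ 0.53199603 -0.01580537  0.20911734] [[0.824, -0.293, 0.484], [0.253, 0.956, 0.148], [-0.506, 0.0, 0.862]]
```

Call:
{"api": "move_arm", "payload": {
  "deltas": [
    {"claw": 0, "offset": [0.9, -0.6, -0.5], "dr": [0, 0, 0]},
    {"claw": 0, "offset": [0.9, -0.6, -0.5], "dr": [0, 0, 0]},
    {"claw": 0, "offset": [0.9, -0.6, -0.5], "dr": [0, 0, 0]},
    {"claw": 0, "offset": [0.9, -0.6, -0.5], "dr": [0, 0, 0]},
    {"claw": 0, "offset": [0.9, -0.6, -0.5], "dr": [0, 0, 0]}
  ]
}}

```text
t: 0.82
ee_pos: [0.2931, -0.3325, 0.3329]
orientation: [0.989, 0.151, 0.001, 0.001]
ft_force: [-0.3, -0.5, -0.1]
grip_width: 1.001
```

Call:
{"api": "move_arm", "payload": {
  "deltas": [
    {"claw": 0, "offset": [0.9, -0.6, 0], "dr": [0, 0, 0]},
    {"claw": 0, "offset": [0.9, -0.6, 0], "dr": [0, 0, 0]},
    {"claw": 0, "offset": [0.9, -0.6, 0], "dr": [0, 0, 0]},
    {"claw": 0, "offset": [0.9, -0.6, 0], "dr": [0, 0, 0]},
    {"claw": 0, "offset": [0.9, -0.6, 0], "dr": [0, 0, 0]},
    {"claw": 0, "offset": [0.9, -0.6, 0], "dr": [0, 0, 0]}
  ]
}}

```text
t: 1.58
ee_pos: [0.4275, -0.167, 0.3308]
orientation: [0.989, 0.149, -0.001, -0.0]
ft_force: [0.1, -0.3, -1.0]
grip_width: 1.001
```

```bash
cat >> geo.py <<'E'
def pose(v,d,s=None):
    """tool pose on stud axis: tip d above cover's upper face, x along bar at stud angle s"""
    v=np.array(v,float)
    if s is not None: v[4]=s
    _,_,Rc,h,Rw,c=frames(v)
    return h+Rc.apply([-.178,0,.005+d]), Rw*R.from_euler('x',np.pi)
def delta(st,p,q):
    Q=R.from_quat(st["orientation"])
    return (Q.inv().apply(p-st["ee_pos"])/.2).round(3).tolist(),((Q.inv()*q).as_rotvec()/(2*np.pi)).round(4).tolist()
V=[.5725,-.0034,.2972,.5311,1.0292]
E
python3 - <<'E'
from geo import *
from rig import manip
s=manip.sense();print(s["t"],s["ee_pos"],s["qpos"].round(2))
print(delta(s,*pose(V,.09)))
E
```

```text
1.575 [ 0.42745275 -0.16704272  0.33078898] [-0.37  0.11  0.08  1.54 -0.    2.47]
([0.907, -0.569, 0.293], [0.0434, -0.0767, -0.1596])
```

Call:
{"api": "move_arm", "payload": {
  "deltas": [
    {"claw": 0, "offset": [0.907, -0.569, 0.2], "dr": [0.0434, -0.0767, -0.1596]},
    {"claw": 0, "offset": [0.907, -0.569, 0.2], "dr": [0.0434, -0.0767, -0.1596]},
    {"claw": 0, "offset": [0.907, -0.569, 0.2], "dr": [0.0434, -0.0767, -0.1596]},
    {"claw": 0, "offset": [0.907, -0.569, 0.2], "dr": [0.0434, -0.0767, -0.1596]},
    {"claw": 0, "offset": [0.907, -0.569, 0.2], "dr": [0.0434, -0.0767, -0.1596]},
    {"claw": 0, "offset": [0.907, -0.569, 0.2], "dr": [0.0434, -0.0767, -0.1596]},
    {"claw": 0, "offset": [0.907, -0.569, 0.293], "dr": [0.0434, -0.0767, -0.1596]},
    {"claw": 0, "offset": [0.907, -0.569, 0.293], "dr": [0.0434, -0.0767, -0.1596]},
    {"claw": 0, "offset": [0.907, -0.569, 0.293], "dr": [0.0434, -0.0767, -0.1596]}
  ]
}}

```text
t: 2.7
ee_pos: [0.5675, -0.0054, 0.2736]
orientation: [0.761, 0.593, -0.244, -0.094]
ft_force: [-0.2, 0.4, -0.2]
grip_width: 1.001
```

```bash
python3 - <<'E'
from geo import *
from rig import manip
import cv2
S,T=manip.camera("side"),manip.camera("top")
s=manip.sense();print(s["t"],s["ee_pos"],s["qpos"].round(2))
print(delta(s,*pose(V,.09)),delta(s,*pose(V,.007)))
ims=[]
for c in(S,T):
    im=c["img"][:,:,::-1].copy(); x,y=map(int,proj(c,pose(V,.05)[0])[0]); k=im[y-50:y+50,x-50:x+50]
    print(x-50,y-50,proj(c,wtop(V)).round(1).tolist()); ims.append(cv2.resize(k,(400,400),interpolation=3))
cv2.imwrite("pics/a.png",np.hstack(ims))
E
```

```text
2.8 [ 0.56765835 -0.0049927   0.27396203] [ 0.06  0.75  0.81  2.14 -0.12  1.9 ]
([0.002, 0.003, 0.009], [0.0004, -0.0002, -0.0002]) ([0.002, 0.002, 0.424], [0.0004, -0.0002, -0.0002])
237 122 [[284.5, 174.8], [283.4, 180.6]]
228 145 [[271.0, 200.0], [289.3, 202.0]]
```

View pics/a.png

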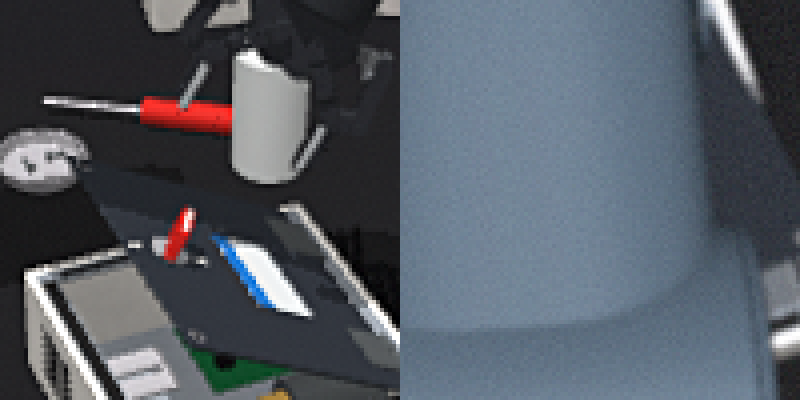

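The side view has the fingers straddling the stud axis, at about (195,85) and (310,145) in the crop, with the wing where the model predicts. I'll go down the axis and grip.

Call:
{"api": "move_arm", "payload": {
  "deltas": [
    {"claw": 0, "offset": [0, 0, 0.15], "dr": [0, 0, 0]},
    {"claw": 0, "offset": [0, 0, 0.3], "dr": [0, 0, 0]},
    {"claw": 0, "offset": [0, 0, 0.38], "dr": [0, 0, 0]},
    {"claw": 0, "offset": [0, 0, 0.4], "dr": [0, 0, 0]},
    {"claw": 0, "offset": [0, 0, 0.4], "dr": [0, 0, 0]}
  ]
}}

```text
t: 3.42
ee_pos: [0.5294, -0.0162, 0.2046]
orientation: [0.761, 0.594, -0.244, -0.093]
ft_force: [-0.0, 0.7, 1.1]
grip_width: 0.999
```

```bash
python3 - <<'E'
from geo import *
from rig import manip
import cv2
c=manip.camera("side")
s=manip.sense();print(s["t"],s["ee_pos"],s["qpos"].round(2),s["ft_force"])
print(delta(s,*pose(V,.007)))
cv2.imwrite("pics/b.png",cv2.resize(c["img"][140:230,235:335,::-1],(600,540),interpolation=3))
E
```

```text
3.475 [ 0.52956141 -0.01611836  0.20456234] [ 0.04  0.67  0.46  1.88 -0.13  1.89] [ 0.29887719 -0.91990686  0.02594919]
([-0.002, 0.0, 0.024], [0.0004, -0.0001, -0.0])
```

View pics/b.png

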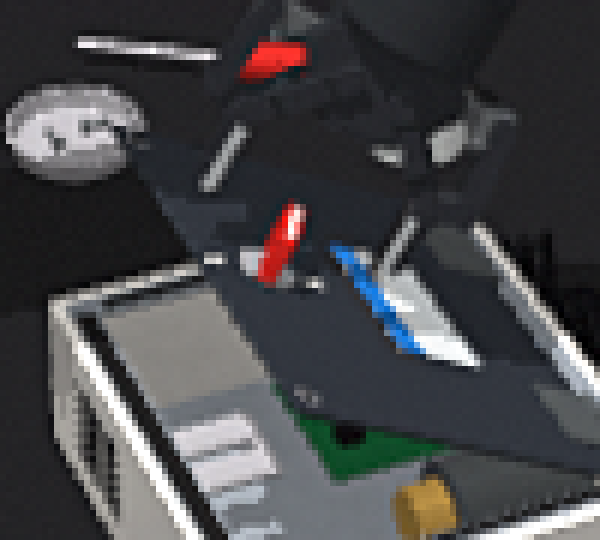

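The fingers, with tips at (208,188) and (385,275), straddle the wing at (283,245). I'll close on it.

Call:
{"api": "move_arm", "payload": {
  "deltas": [
    {"claw": 0.5, "offset": [0, 0, 0.02], "dr": [0, 0, 0]},
    {"claw": 1, "offset": [0, 0, 0.02], "dr": [0, 0, 0]},
    {"claw": 1, "offset": [0, 0, 0.02], "dr": [0, 0, 0]},
    {"claw": 1, "offset": [0, 0, 0.02], "dr": [0, 0, 0]},
    {"claw": 1, "offset": [0, 0, 0.02], "dr": [0, 0, 0]},
    {"claw": 1, "offset": [0, 0, 0.02], "dr": [0, 0, 0]},
    {"claw": 1, "offset": [0, 0, 0.02], "dr": [0, 0, 0]},
    {"claw": 1, "offset": [0, 0, 0.02], "dr": [0, 0, 0]}
  ],
  "squeeze": 25
}}

```text
t: 4.47
ee_pos: [0.5263, -0.0165, 0.2007]
orientation: [0.76, 0.594, -0.245, -0.094]
ft_force: [-4.6, 0.7, 3.3]
grip_width: 0.115
```

```bash
python3 - <<'E'
from geo import *
from rig import manip
s=manip.sense();print(s["t"],s["ee_pos"],s["qpos"].round(2),s["ft_force"],s["wrist_torque"],s["grip_width"])
print(delta(s,*pose(V,.007)),delta(s,*pose(V,.007,0)))
E
```

```text
4.475 [ 0.52633038 -0.01648053  0.20068728] [ 0.04  0.66  0.45  1.87 -0.13  1.89] [-4.6331146   0.69432132  3.25296059] [ 0.23982853  0.53407328 -0.26666798] 0.11480850144617002
([-0.003, 0.005, -0.001], [-0.0001, -0.0, 0.0001]) ([-0.003, 0.005, -0.001], [-0.0001, 0.0, 0.1639])
```

Call:
{"api": "move_arm", "payload": {
  "deltas": [
    {"claw": 1, "offset": [0, 0, 0], "dr": [0, 0, 0.027]},
    {"claw": 1, "offset": [0, 0, 0], "dr": [0, 0, 0.054]},
    {"claw": 1, "offset": [0, 0, 0], "dr": [0, 0, 0.081]},
    {"claw": 1, "offset": [0, 0, 0], "dr": [0, 0, 0.108]},
    {"claw": 1, "offset": [0, 0, 0], "dr": [0, 0, 0.135]},
    {"claw": 1, "offset": [0, 0, 0], "dr": [0, 0, 0.164]},
    {"claw": 1, "offset": [0, 0, 0], "dr": [0, 0, 0.164]},
    {"claw": 1, "offset": [0, 0, 0], "dr": [0, 0, 0.164]}
  ]
}}

```text
t: 5.48
ee_pos: [0.5264, -0.0167, 0.2007]
orientation: [0.954, 0.144, -0.26, 0.038]
ft_force: [-5.7, 0.3, 3.2]
grip_width: 0.11
```

```bash
python3 - <<'E'
from geo import *
from rig import manip
import cv2
c=manip.camera("side")
s=manip.sense();print(s["t"],s["ee_pos"],s["qpos"].round(2),s["ft_force"],s["wrist_torque"],s["grip_width"])
print(delta(s,*pose(V,.007,0)))
cv2.imwrite("pics/c.png",cv2.resize(c["img"][140:230,235:335,::-1],(600,540),interpolation=3))
E
```

```text
5.525 [ 0.52637786 -0.01666024  0.20069509] [ 0.04  0.66  0.45  1.87 -0.13  2.92] [-5.52243685  1.42405866  3.36880516] [ 2.51097538e-04  7.11623631e-01 -1.38312872e-01] 0.11012817738226287
([0.003, 0.004, -0.001], [-0.0, 0.0001, 0.0005])
```

View pics/c.png

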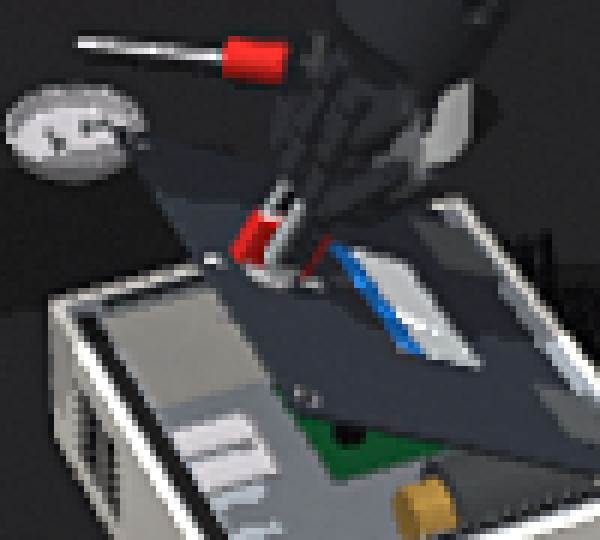

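The wing now lies between the two white marks at (213,260) and (313,285). I'll open the fingers and then press the bare cover with both fingertips, following the hinge arc.

Call:
{"api": "move_arm", "payload": {
  "deltas": [
    {"claw": 0.6, "offset": [0, 0, 0], "dr": [0, 0, 0]},
    {"claw": 0, "offset": [0, 0, 0], "dr": [0, 0, 0]},
    {"claw": 0, "offset": [0, 0, 0], "dr": [0, 0, 0]},
    {"claw": 0, "offset": [0, 0, 0], "dr": [0, 0, 0]},
    {"claw": 0, "offset": [0, 0, 0], "dr": [0, 0, 0]},
    {"claw": 0, "offset": [0, 0, 0], "dr": [0, 0, 0]}
  ]
}}

```text
t: 6.28
ee_pos: [0.5272, -0.0167, 0.2002]
orientation: [0.955, 0.142, -0.259, 0.039]
ft_force: [0.1, 0.2, 0.0]
grip_width: 0.998
```

```bash
python3 - <<'E'
from geo import *
from rig import manip
import cv2
c=manip.camera("side")
s=manip.sense();print(s["t"],s["ee_pos"],s["qpos"].round(2),s["ft_force"],s["grip_width"])
for a in(.53,.45,.37,.29,.21,.14,.08):
    v=V[:];v[3]=a; print(a,delta(s,*pose(v,-.013,0)))
cv2.imwrite("pics/d.png",cv2.resize(c["img"][140:230,235:335,::-1],(600,540),interpolation=3))
E
```

```text
6.325 [ 0.52720001 -0.01666684  0.20024123] [ 0.04  0.66  0.45  1.87 -0.13  2.92] [ 0.05078822 -1.12786887 -0.31586412] 1.003657271546315
0.53 ([-0.002, 0.003, 0.1], [0.0, 0.0, -0.0002])
0.45 ([0.004, 0.003, 0.171], [0.0, 0.0128, -0.0002])
0.37 ([0.016, 0.003, 0.242], [0.0, 0.0255, -0.0001])
0.29 ([0.033, 0.003, 0.311], [0.0001, 0.0382, -0.0001])
0.21 ([0.056, 0.003, 0.378], [0.0001, 0.051, -0.0001])
0.14 ([0.08, 0.003, 0.436], [0.0001, 0.0621, -0.0001])
0.08 ([0.104, 0.003, 0.483], [0.0001, 0.0716, -0.0001])
```

View pics/d.png

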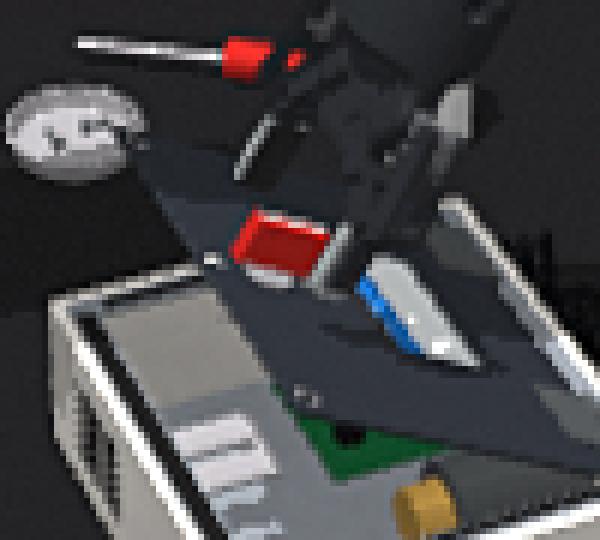

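The fingers are open, and the wing's line from (258,213) to (330,232) is parallel to the marks' line. Now the cover goes down.

Call:
{"api": "move_arm", "payload": {
  "deltas": [
    {"claw": 0, "offset": [0, 0.003, 0.1], "dr": [0, 0, 0]},
    {"claw": 0, "offset": [0.004, 0.003, 0.171], "dr": [0, 0.0128, 0]},
    {"claw": 0, "offset": [0.016, 0.003, 0.242], "dr": [0, 0.0255, 0]},
    {"claw": 0, "offset": [0.033, 0.003, 0.311], "dr": [0, 0.0382, 0]},
    {"claw": 0, "offset": [0.056, 0.003, 0.378], "dr": [0, 0.051, 0]},
    {"claw": 0, "offset": [0.08, 0.003, 0.436], "dr": [0, 0.0621, 0]},
    {"claw": 0, "offset": [0.104, 0.003, 0.483], "dr": [0, 0.0716, 0]},
    {"claw": 0, "offset": [0.104, 0.003, 0.483], "dr": [0, 0.0716, 0]}
  ]
}}

```text
t: 7.32
ee_pos: [0.4965, -0.0266, 0.1066]
orientation: [0.988, 0.147, -0.04, 0.006]
ft_force: [0.5, 1.1, 0.7]
grip_width: 0.998
```

```bash
python3 - <<'E'
from geo import *
from rig import manip
import cv2
c=manip.camera("side")
s=manip.sense();print(s["t"],s["ee_pos"],s["qpos"].round(2),s["ft_force"],s["grip_width"])
for a,d in((.08,-.013),(.04,-.013),(.0,-.013),(0,-.018)):
    v=V[:];v[3]=a; print(a,delta(s,*pose(v,d,0)))
cv2.imwrite("pics/e.png",cv2.resize(c["img"][150:255,235:355,::-1],(720,630),interpolation=3)[:600])
E
```

```text
7.375 [ 0.49739611 -0.02648259  0.10685827] [-0.04  0.32 -0.23  1.09 -0.03  2.81] [ 0.51259623  0.01913512 -0.16632561] 1.0011628342610064
0.08 ([0.003, -0.0, 0.003], [0.0001, 0.0002, -0.0002])
0.04 ([0.005, -0.0, 0.038], [0.0001, 0.0065, -0.0002])
0.0 ([0.009, -0.0, 0.074], [0.0001, 0.0129, -0.0002])
0 ([0.011, -0.0, 0.099], [0.0001, 0.0129, -0.0002])
```

View pics/e.png

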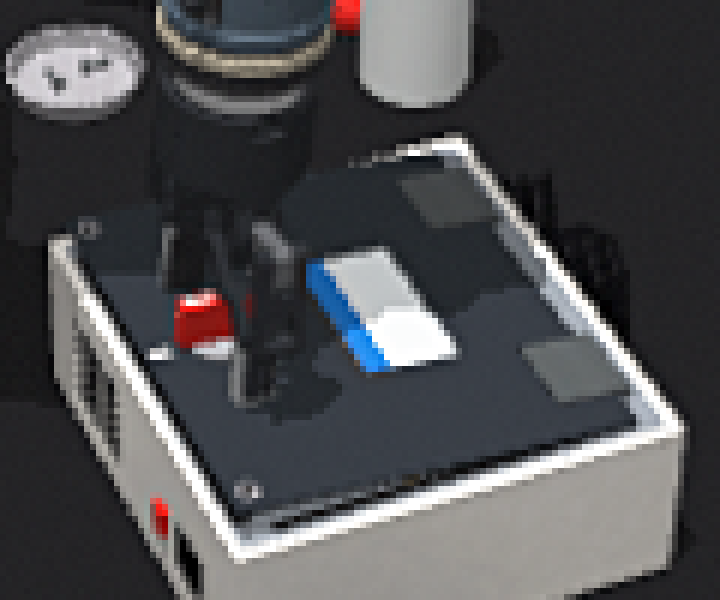

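The cover is nearly down and the wing is still in line. I'll press on into the seal.

Call:
{"api": "move_arm", "payload": {
  "deltas": [
    {"claw": 0, "offset": [0.005, 0, 0.038], "dr": [0, 0.0065, 0]},
    {"claw": 0, "offset": [0.009, 0, 0.074], "dr": [0, 0.0129, 0]},
    {"claw": 0, "offset": [0.011, 0, 0.09], "dr": [0, 0.0129, 0]},
    {"claw": 0, "offset": [0.011, 0, 0.09], "dr": [0, 0.0129, 0]},
    {"claw": 0, "offset": [0.011, 0, 0.09], "dr": [0, 0.0129, 0]}
  ]
}}

```text
t: 8.0
ee_pos: [0.5, -0.026, 0.0915]
orientation: [0.989, 0.148, 0.002, 0.001]
ft_force: [-10.3, -1.1, 34.2]
grip_width: 0.995
```

```bash
python3 - <<'E'
from geo import *
from rig import manip
s=manip.sense();print(s["t"],s["ee_pos"],s["qpos"].round(2),s["ft_force"],s["wrist_torque"])
print(delta(s,*pose(V[:3]+[0,0],-.013,0)))
E
```

```text
8.0 [ 0.49997237 -0.02603403  0.09154514] [-0.05  0.28 -0.33  0.95 -0.    2.79] [-10.30649896  -1.05227338  34.17250757] [ 0.52454387  2.199974   -0.04745293]
([-0.01, -0.002, -0.002], [0.0003, -0.0005, -0.0001])
```

Force is 34 N and the tip height matches flush; a cover blocked by the pin would sit about 9 mm higher. I'll ease off slightly and take a look.

Call:
{"api": "move_arm", "payload": {
  "deltas": [
    {"claw": 0, "offset": [-0.003, 0, -0.004], "dr": [0, 0, 0]},
    {"claw": 0, "offset": [-0.003, 0, -0.004], "dr": [0, 0, 0]},
    {"claw": 0, "offset": [-0.003, 0, -0.004], "dr": [0, 0, 0]}
  ]
}}

```text
t: 8.38
ee_pos: [0.4999, -0.026, 0.0917]
orientation: [0.989, 0.148, 0.002, 0.0]
ft_force: [-6.0, -0.6, 24.1]
grip_width: 0.999
```

```bash
python3 - <<'E'
from geo import *
from rig import manip
import cv2
c=manip.camera("side")
s=manip.sense();print(s["t"],s["ee_pos"],s["ft_force"])
k=cv2.resize(c["img"][150:255,235:355,::-1],(720,630),interpolation=3)
v=V[:3]+[0,0]
for p in np.vstack([cov(v),wtop(v)]): cv2.circle(k,tuple(((proj(c,p)[0]-[235,150]+.5)*6).astype(int)),3,(0,255,0),1)
cv2.imwrite("pics/f.png",k[:600])
E
```

```text
8.425 [ 0.4999473  -0.02607019  0.09166838] [-4.95681332 -0.82398269 23.43322968]
```

View pics/f.png

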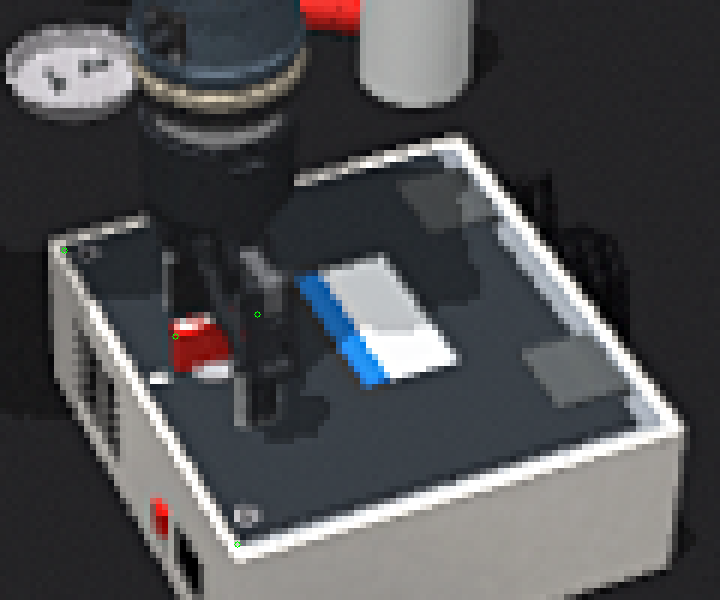

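The cover is flush with the rim all round; its corners are at (65,250) and (238,545) as the model predicts. The wing's top line, from (178,325) to (213,317), is parallel to the hinge-to-edge direction. Handing in.

```bash
python3 -c "
from rig import manip
print(manip.sense()['ft_force']);print(manip.sign_off())"
```

```text
[-4.95681332 -0.82398269 23.43322968]
the job is handed in; nothing more can be done
None
```

The cover is pressed home flush on its frame with the wing in line with the white marks. The arm is still holding it there, and I've handed the job in. It reported no verdict.

- **Turning the stud:** I gripped the red wing along the stud's axis and turned it about 59° clockwise while the cover stood about 30° open. A picture after letting go showed the wing parallel to the two marks.
- **Pressing the cover:** I opened the fingers and pushed the bare cover down with both fingertips, one each side of the stud.
- **Last checks, force and height:** the fingers press down with about 23 N, against the 13 N needed. Their tip height matches flush to about 0.5 mm; a cover stopped by the pin would sit about 9 mm higher.
- **Last checks, picture:** the cover is level with the rim at the near corners. The wing is in line to within a few degrees as far as it can be seen, because the fingers partly hide it.
- **Disagreement:** the wing appeared about 2 pixels from where my model put it in that picture. The direction still agreed.
- **Bystanders:** I did not measure their positions again. The arm stayed clear of them, and the force readings showed no contact on the way.

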